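# Unlock the worktop lock box

## Task

Release the grey lock box: first turn both of its captive wing bolts anticlockwise to their end stops, then take the key with the round bow from the wooden stand, push it fully home in the lock between the bolts, working it past the sticky pins, and turn it a quarter turn clockwise. The lock springs back, so finish while still gripping the key, in the lock and held fully turned; leave the square-bowed key in the stand and the other things where they are.

Things in the scene. Friction and masses are not known exactly. Their poses are not given: they have to be found in the camera images.
- lockbox: Grey lock box, 150 (its x) x 240 (its y) x 70 mm high, fixed to the worktop; origin at the centre of its underside, front faces its -x. In its flat lid, on a line 30 mm in front of the centre, are the lock (at y = 0) and two wing bolts (85 mm to either side).
- lock_mouth (a point): Centre of the top of the steel ring (48 mm across, 28 mm opening, 3 mm high) round the lock, 73 mm over the worktop; axes of the box. The brass plug face lies 3 mm below it. The key is home when its shoulder sits on the ring, its tip 32 mm below this point.
- keyway (a point): Centre of the brass plug face; turns with the plug. Keyway: slot 18 mm along this x (at rest the box's x) by 6.6 mm, 3 mm sloped edges, 40 mm deep. Two sticky spring pins, about 11 and 20 mm down, press on the blade's flat sides: pushed straight the key takes up to 25 N, rocked 6 degrees to and fro about its long axis about 10 N.
- lock_plug (a joint): Angle of the lock plug, rad: 0 at rest, grows clockwise from above, stop at 1.62. A spring (about 0.1 N m at a quarter turn) brings it back to 0 when let go. The key has about 0.1 to 0.15 rad of play in it each way.
- bolt_left (a joint): Angle of the wing bolt at the box's +y side, rad: near 0 (up to 0.3) when fastened, grows anticlockwise from above, end stop (undone) at 1.4. Stiff: stays where it is left; about 0.06 N m. At 0 its wing lies along the box's y.
- bolt_right (a joint): The same for the wing bolt at the box's -y side.
- bolt_left_wing (a point): On the axis of the left bolt, 24.5 mm above the washer, 96 mm over the worktop, a good height to grip. The black wing is 38 mm long along this point's y axis, 11 mm thick along its x, from 9 to 35 mm above the washer, on a round foot 28 mm across; turns with the bolt.
- bolt_right_wing (a point): The same on the right bolt.
- key_stand: Pale wooden block 60 (its x) x 140 (its y) x 40 mm, fixed; origin at the centre of its underside. Two slots, 40 mm either side of its centre along y, each 18 mm along x by 7 mm along y and 36 mm deep, hold one key each, blade down; which key is in which slot varies.
- round_key: The box's key, upright: black disc bow 34 mm across, 10 mm thick, shoulder 26.5 mm wide; steel blade below, 16 mm wide, 5 thick, 32 long, tip narrowed, symmetric by a half turn. Origin: centre of the shoulder's underside; z up (bow top at 38 mm), x along the width, y the thickness (grip the flat faces, 24 mm above the origin). 30 g.
- key_tip (a point): Tip of the round-bowed key's blade, 32 mm below its origin.
- square_key: A key of another lock, the same but with a square bow 32 mm wide. Leave it in the stand.
- tape: Roll of tan tape, 96 mm across, 48 mm high, lying to the left of the box; bystander.
- pen: White pen with a red cap, 135 mm long, lying behind the box; bystander.
Not all that is in view belongs to the job. What is shaped like the round_key but purple or turquoise is not meant.

How it is judged:
By the outcome, as a careful person would: the job done as asked, in the order asked, and still so for the second after the job is handed in, while the arm keeps its last pose, push and grip.
It also fails if it takes over 64 s, if anything falls off the work surface, if the arm or the gripper's body presses on something with over 40 N, if the wrist force passes 120 N, or if a joint passes its speed limit or range.

## Robot

A 6-joint arm with a two-finger parallel gripper is mounted at the origin on a cart in front of the work surface, level with it; the furniture and walls round the work are solid. World frame = base frame: x ahead of the robot, y to its left, z up, the work surface at z = 0. Lengths are in m, angles in degrees, forces in N, time in s.
With the tool pointing down it reaches from about 0.3 to 0.875 m from the base axis. Payload 4.2 kg.
Tool frame: the origin (TCP) lies on the centre line of the jaws, within the pads' length; the fingertips stand r.tip_extent ahead of it and the grasp point (between the pads) lies 3 mm ahead of it (r.tip_extent is the distance from the TCP to the fingertips, in m); z points along the fingers, y is the line along which they close (so a half turn about z gives the same grasp; the last joint's range is limited). The gripper opens to 85 mm and grips with 20 to 120 N. Pads are 22 mm wide; open, the fingers measure 114 mm over their backs; the gripper's body (76 mm by 85 mm) begins 54 mm behind the grasp point. The pads swing forward as they close: fully open they stand 13 mm farther back than shut.
Start: joints at [-74.656, 18.312, 89.639, -0, 72.044, -1.146], TCP at [0.163, -0.551, 0.217] pointing down, gripper open.
Joint ranges: [-177.97, 177.97], [-48.28, 115.42], [12.27, 149.76], [-77.06, 257.06], [2.81, 150.46], [-146.56, 146.56]. Speed limits (degrees/s): [147.25, 147.25, 180, 180, 180, 180].

## Interface

Orientations are given as [roll, pitch, yaw] about the fixed x, y, z axes, in that order (R = Rz(yaw) Ry(pitch) Rx(roll)).
In Python, from cell import r, imaging gives the robot as it stands.
- The arm moves only by the tool step_arm, never from a script. Its arguments are lists of equal length, an entry for each row: "delta_pos": the shift along the world's x, y, z in cm, a list of three; "turn": the turn about the world's z in degrees; "fingers": the gripper command: -1 is shut, 1 is fully open, values between are in proportion. A call has 1 to 20 rows; each row shifts and turns the commanded pose from where the row before left it; what a row does not reach is not made up. A row lasts 1/8 s, in which the tool goes at most 62.5 mm and 10.7 degrees, less where a joint would pass 70% of its speed; a pose out of reach is approached as far as the arm can. A call is refused whole if a number of a shift passes 6.25 or a number of a turn 10.7, either way. A call with a gripper value outside its range is refused whole. The fingers move at their own pace and stop on an object; "squeeze" is the grip in N (left out, the last holds). Time passes only in rows, so rows that do not move let the fingers close. It gives the time, the measured TCP pose, the force, the opening and the grip force at its end, in the units of the state.
- r.get_state(): the state, without advancing time (a new reading comes with each control period).
- imaging.snapshot(name): name is "side" or "top"; returns a dict with "img" (384x512x3 uint8, red, green, blue), "mtx" (3x3 intrinsics, pixels), "world_from_camera" (4x4, takes a point from camera to world coordinates). Camera axes: x right, y down, z forward; pixel columns grow to the right and rows downward; lengths in m; the calibration is good to about 2 mm. A picture is of the moment at which its call begins. There is no depth.
- r.close_job(): hands the job in; it is judged then, once.
Trained networks look in a picture, given as the dict that the camera call returned (one of the last four; its "shot" number tells which), for a name from the list of things; names that differ only in an ending like _2 or _b are one class to them, and where a whole thing is asked for, a point or a joint stands for the part that bears it (a point fixed in the world has none). Each returns a list of dicts, best first, with "p" (0 to 1); they miss things now and then, are a little off and sometimes report something else, mostly with a low value. They report only what shows in the picture. A call takes as long as a camera call. They do not tell look-alikes from the thing itself.
- imaging.recognise(picture, thing): "rect" ([centre column, centre row, width, height] in pixels, round what is visible of it).
- imaging.regions_of(picture, thing): "pixels" (384x512 bool, what is visible of it) and "rect" ([centre column, centre row, width, height] in pixels, round what is visible of it).
- imaging.landmark_of(picture, thing): "location" ([column, row] in pixels: a listed point, or the origin of a listed thing).
The state is a dict: "t": time; "joint_pos": joint angles; "joint_velocities": joint speeds; "joint_torque": joint torques, N m; "eef_pos": TCP position; "tool_rot": TCP orientation; "ft_force": force on the tool from outside, world axes, zero at the start; "moment": the same for the moment, N m; "grip_width": finger opening in m; "grip_force": force on a finger pad.
Only numpy, scipy, OpenCV 4.12 (cv2) and the standard library are available. Lean on these libraries where they do the work, as an engineer would, in place of code of your own. Each camera call takes 0.05 s, during which the arm holds its last target. There are 200 camera calls.

## Working session

There is one attempt and no reset: what is moved stays moved. The work goes in short steps, Python scripts to look and compute and a tool call to move; the robot and the scene stay as the last step left them, time stands still between calls to the robot, and variables do not carry over. Pictures are saved under pics/ and viewed, at most 11 in all, crops included, and the job is handed in when it is done.

Besides the shell and the picture viewer there is one more tool, called after "Emit:" as name(argument=value, ...) on one line, values as JSON. step_arm: Moves the arm, as the interface text tells. Its arguments: {"type":"object","properties":{"delta_pos":{"type":"array"},"turn":{"type":"array"},"fingers":{"type":"array"},"squeeze":{"type":"number"}},"required":["delta_pos","turn","fingers"]}

```bash
mkdir -p pics
cat > h.py <<'E'
from cell import r, imaging
import numpy as np, cv2
def ray(s,px):
    K=np.array(s["mtx"]);T=np.array(s["world_from_camera"])
    d=T[:3,:3]@np.linalg.solve(K,[px[0],px[1],1.]);return T[:3,3],d
def onz(s,px,z):
    o,d=ray(s,px);return o+d*(z-o[2])/d[2]
def proj(s,P):
    K=np.array(s["mtx"]);T=np.array(s["world_from_camera"])
    c=T[:3,:3].T@(np.array(P)-T[:3,3]);p=K@c;return p[:2]/p[2]
def tri(s1,p1,s2,p2):
    A=np.zeros((3,3));b=np.zeros(3)
    for s,p in((s1,p1),(s2,p2)):
        o,d=ray(s,p);d=d/np.linalg.norm(d);M=np.eye(3)-np.outer(d,d);A+=M;b+=M@o
    return np.linalg.solve(A,b)
def save(n,img): cv2.imwrite(f"pics/{n}.png",cv2.cvtColor(img,cv2.COLOR_RGB2BGR))
E
python3 - <<'E'
from h import *
np.set_printoptions(precision=4,suppress=True)
S={n:imaging.snapshot(n) for n in("top","side")}
save("both",np.vstack([S["top"]["img"]]));save("side0",S["side"]["img"])
for n in S: print(n,np.array(S[n]["world_from_camera"]).round(3).tolist(),np.array(S[n]["mtx"]).tolist())
for t in["lockbox","lock_mouth","keyway","bolt_left_wing","bolt_right_wing","key_stand","round_key","key_tip","square_key","tape","pen"]:
    for n in S:
        for d in imaging.landmark_of(S[n],t)[:3]: print(t,n,np.round(d["location"],1),round(d["p"],2))
print(r.get_state(),r.tip_extent)
E
```

```text
top [[-0.001, -0.993, 0.117, 0.413], [-1.0, 0.002, 0.002, 0.025], [-0.003, -0.117, -0.993, 1.109], [0.0, 0.0, 0.0, 1.0]] [[371.24012292310766, 0.0, 256.32924408486315], [0.0, 371.24012292310766, 194.16124279474002], [0.0, 0.0, 1.0]]
side [[0.994, -0.052, 0.096, 0.415], [-0.108, -0.418, 0.902, -0.982], [-0.007, -0.907, -0.421, 0.566], [0.0, 0.0, 0.0, 1.0]] [[386.99686816814216, 0.0, 256.2006822987774], [0.0, 386.99686816814216, 190.24351570999417], [0.0, 0.0, 1.0]]
lockbox top [238.7 209.5] 0.78
lockbox side [246.2 211.8] 0.78
lock_mouth top [240.5 216.9] 0.85
lock_mouth side [232.2 190.8] 0.88
lock_mouth side [243.2 269.5] 0.3
keyway top [337.5 222. ] 0.43
keyway top [233.4 218.1] 0.39
bolt_left_wing top [204.3 216.4] 0.62
bolt_left_wing side [236.7 171.6] 0.46
bolt_right_wing top [271.4 223. ] 0.58
bolt_right_wing side [236.  196.2] 0.45
key_stand top [339.1 221.3] 0.77
key_stand side [249.3 271.2] 0.86
round_key top [331.5 218.9] 0.54
round_key top [329.5 249.4] 0.45
round_key top [299.8 215.9] 0.42
round_key side [242.3 232.6] 0.63
round_key side [240.7 248.3] 0.6
round_key side [
[... 168 characters left out ...]
69.8] 0.66
square_key side [298.2 185.3] 0.42
tape top [137.  203.3] 0.81
tape top [341.3 219.9] 0.51
tape side [246.9 170.8] 0.73
tape side [236.6 194.6] 0.51
pen side [299.1 185.8] 0.43
{'t': 1.2, 'joint_pos': array([-74.6567,  18.3101,  89.6383,   0.001 ,  72.0415,  -1.1466]), 'joint_velocities': array([ 0.0432,  0.0143,  0.0065,  0.0762, -0.0702,  0.0414]), 'joint_torque': array([ -0.0029, -41.5427, -23.4423,   0.    ,   0.0005,   0.    ]), 'eef_pos': array([ 0.1632, -0.5514,  0.2168]), 'tool_rot': array([179.9899,  -0.0007,  16.4896]), 'ft_force': array([-0.6489,  0.3611, -1.1981]), 'moment': array([-0.0211, -0.0112, -0.0037]), 'grip_force': 0.0, 'grip_width': 0.08535696685657057} 0.022
```

View pics/both.png

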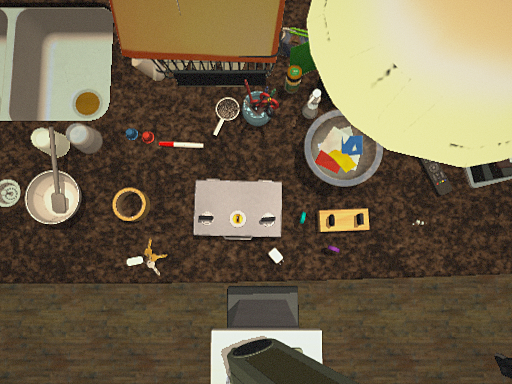

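View pics/side0.png

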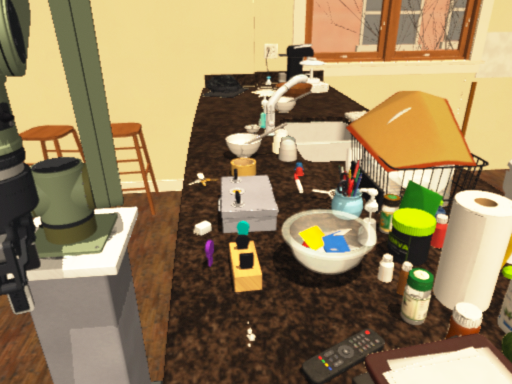

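The top view shows the box at (238,208) with wings at (205,217) and (268,219) and the lock at (238,218). The stand is at (343,220) with keys at (331,220) and (358,220). Look-alikes are the turquoise one at (303,216) and the purple one at (333,250). I'll check the stand in a crop.

Run:
```python
from h import *
S={n:imaging.snapshot(n) for n in("top","side")}
c=lambda n,x0,y0,w,h,k:cv2.resize(S[n]["img"][y0:y0+h,x0:x0+w],None,fx=k,fy=k,interpolation=cv2.INTER_CUBIC)
a=c("side",190,160,100,140,4); b=c("top",185,170,200,75,4)
b=cv2.resize(b,(400*2,300))
save("crop1",np.vstack([b,np.zeros((4,800,3),np.uint8)]))
save("crop2",a)
```

```text
(no output)
```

View pics/crop1.png

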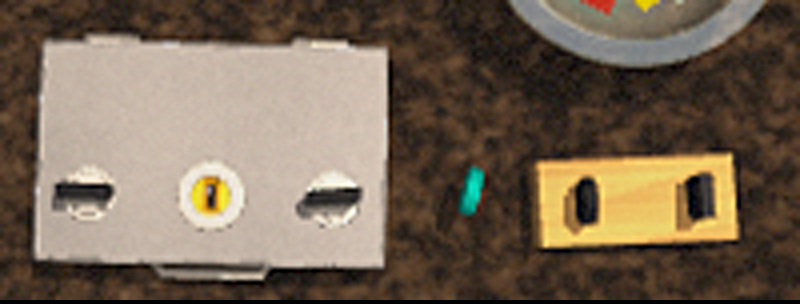

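View pics/crop2.png

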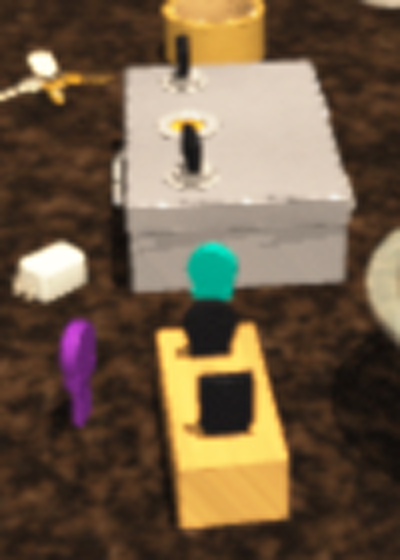

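The crops show the round bow in the stand's left slot at top pixel (331,220), which is side crop pixel (210,325). The square one is at top pixel (358,219), and the turquoise key at (303,216) is separate. Next I'll measure the box, the stand and the wings.

```bash
cat > m.py <<'E'
from h import *
np.set_printoptions(precision=4,suppress=True)
S={n:imaging.snapshot(n) for n in("top","side")}
s=S["top"]; img=s["img"]; hsv=cv2.cvtColor(img,cv2.COLOR_RGB2HSV).astype(int)
K=np.array(s["mtx"])
def blob(mask,seed):
    n,l,st,ce=cv2.connectedComponentsWithStats(mask.astype(np.uint8),connectivity=4)
    cs=[i for i in range(1,n) if st[i,4]>4]
    i=min(cs,key=lambda i:np.hypot(*(ce[i]-seed)));return l==i
def topo(m,z):
    ys,xs=np.nonzero(m);return np.array([onz(s,(x,y),z)[:2] for x,y in zip(xs,ys)])
def rect(P):
    (c,wh,a)=cv2.minAreaRect((P*1000).astype(np.float32));return np.array(c)/1000,wh,a
R=lambda x0,x1,y0,y1:(np.arange(384)[:,None]>=y0)&(np.arange(384)[:,None]<y1)&(np.arange(512)>=x0)&(np.arange(512)<x1)
wood=(hsv[...,1]>90)&(hsv[...,2]>140)&(abs(hsv[...,0]-18)<9)&R(310,378,200,240)
w=blob(wood,(343,220)); print("stand",rect(topo(w,.04)))
gray=(hsv[...,1]<45)&(hsv[...,2]>120)&R(185,290,172,240)
print("box",rect(topo(blob(gray,(238,208)),.07)))
gold=(hsv[...,1]>140)&(hsv[...,2]>140)&R(225,250,205,230)
ring=topo(gold,.07);print("plug",rect(ring),ring.mean(0),len(ring))
dark=lambda b:(hsv[...,2]<80)&b
for nm,b,z in(("L",R(195,216,209,226),.096),("R",R(256,280,209,226),.096),("keyL",R(323,338,211,229),.07),("keyR",R(350,366,211,229),.07)):
    m=dark(b);P=topo(m,z);c=P.mean(0);e,v=np.linalg.eigh(np.cov(P.T));a=np.degrees(np.arctan2(v[1,1],v[0,1]))
    print(nm,c,"axis deg from x",a,len(P),"minrect",rect(P))
for t,z in(("lock_mouth",.073),("bolt_left_wing",.096),("bolt_right_wing",.096)):
    d=imaging.landmark_of(s,t);e=imaging.landmark_of(S["side"],t)
    print(t,[(onz(s,q["location"],z),round(q["p"],2)) for q in d[:2]],[(onz(S["side"],q["location"],z),round(q["p"],2)) for q in e[:2]])
E
python3 m.py
```

```text
stand (array([ 0.4649, -0.2239]), (62.46133804321289, 141.31349182128906), 2.2067761421203613)
box (array([0.4971, 0.0799]), (244.334228515625, 156.00987243652344), 88.58438110351562)
plug (array([0.4682, 0.0817]), (22.436626434326172, 22.357322692871094), 89.9172134399414) [0.4674 0.0816] 57
L [0.4683 0.1666] axis deg from x 90.54755508195 55 minrect (array([0.4683, 0.1663]), (35.56269073486328, 8.17874526977539), 89.916015625)
R [ 0.4643 -0.0036] axis deg from x 97.33575526693421 48 minrect (array([ 0.4643, -0.0028]), (9.208477973937988, 36.365745544433594), 5.6175737380981445)
keyL [ 0.4622 -0.1809] axis deg from x 178.21884238594492 51 minrect (array([ 0.4622, -0.1809]), (11.177071571350098, 28.028486251831055), 88.6094970703125)
keyR [ 0.4657 -0.2604] axis deg from x 175.0528362989786 62 minrect (array([ 0.4649, -0.2595]), (16.949241638183594, 27.90602684020996), 89.91410064697266)
lock_mouth [(array([0.4711, 0.0785, 0.073 ]), 0.7)] [(array([0.4637, 0.0991, 0.073 ]), 0.8)]
bolt_left_wing [(array([0.4746, 0.1721, 0.096 ]), 0.65)] []
bolt_right_wing [(array([0.4714, 0.0822, 0.096 ]), 0.7), (array([ 0.4634, -0.0099,  0.096 ]), 0.43)] [(array([ 0.4504, -0.0003,  0.096 ]), 0.41)]
```

Emit:
step_arm(delta_pos=[[2.74, 4.97, 0], [2.74, 4.97, 0], [2.74, 4.97, 0], [2.74, 4.97, 0], [2.74, 4.97, 0], [2.74, 4.97, 0], [2.74, 4.97, 0], [2.74, 4.97, 0], [2.74, 4.97, 0], [2.74, 4.97, 0], [2.74, 4.97, 0], [0, 0, -2], [0, 0, -2]], turn=[7.35, 7.35, 7.35, 7.35, 7.35, 7.35, 7.35, 7.35, 7.35, 7.35, 7.35, 0, 0], fingers=[0.2, 0.2, 0.2, 0.2, 0.2, 0.2, 0.2, 0.2, 0.2, 0.2, 0.2, 0.2, 0.2], squeeze=30)

```text
t: 3.32
eef_pos: [0.465, -0.0037, 0.1763]
tool_rot: [180.0, 0.0, 97.5]
ft_force: [-0.6, 0.0, -0.4]
grip_width: 0.0512
grip_force: 0.0
```

Emit:
step_arm(delta_pos=[[0, 0, -3], [0, 0, -3], [0, 0, -1.2], [0, 0, 0], [0, 0, 0], [0, 0, 0], [0, 0, 0]], turn=[0, 0, 0, 0, 0, 0, 0], fingers=[0.2, 0.2, 0.2, 0, -1, -1, -1], squeeze=30)

```text
t: 4.2
eef_pos: [0.465, -0.0047, 0.1054]
tool_rot: [179.9, 0.0, 97.3]
ft_force: [-0.5, -0.1, 0.7]
grip_width: -0.0001
grip_force: 0.0
```

Run:
```python
from h import *
S={n:imaging.snapshot(n) for n in("top","side")}
c=lambda n,x0,y0,w,h,k:cv2.resize(S[n]["img"][y0:y0+h,x0:x0+w],None,fx=k,fy=k,interpolation=cv2.INTER_CUBIC)
save("c3",np.hstack([c("side",180,120,130,180,3),c("top",190,140,130,180,3)]))
print(r.get_state()["eef_pos"], proj(S["side"],[.465,-.004,.083]),proj(S["side"],[.465,-.004,.096]),proj(S["side"],[.465,.166,.096]))
```

```text
[ 0.464796   -0.00467209  0.10509412] [237.52055456 199.84561338] [237.39476513 195.68704767] [233.95907379 172.80318232]
```

View pics/c3.png

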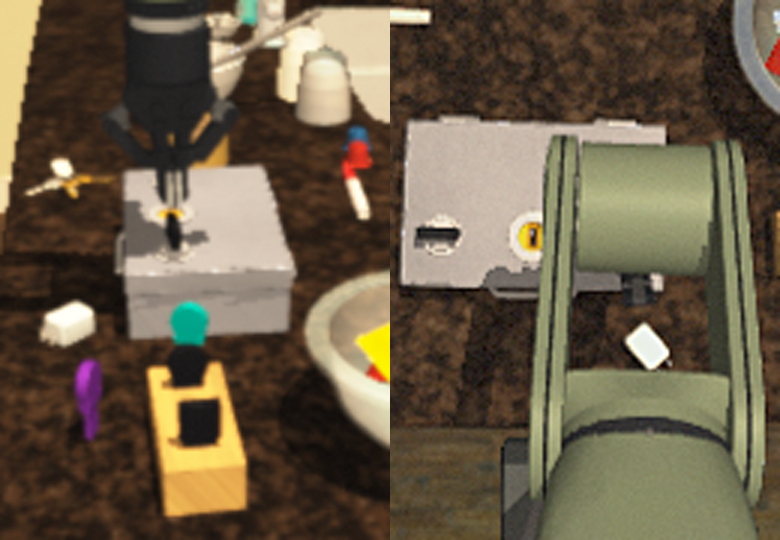

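Run:
```python
from h import *
S={n:imaging.snapshot(n) for n in("top","side")}
s=S["side"]
c=cv2.resize(s["img"][130:215,195:295],None,fx=7,fy=7,interpolation=cv2.INTER_NEAREST)
save("c4",c)
print(r.get_state())
for z in(.083,.105,.16):print(z,(proj(s,[.465,-.0047,z])-[195,130])*7)
```

```text
{'t': 4.4, 'joint_pos': array([-1.99499133e+00,  1.46744708e+01,  1.13034523e+02, -5.53075844e-04,
        5.22689296e+01, -9.33613890e+00]), 'joint_velocities': array([0.02891507, 0.04926443, 0.0349493 , 0.03790281, 0.10588088,
       0.08454005]), 'joint_torque': array([-1.65691104e-03, -3.36099207e+01, -1.89857286e+01, -1.77853972e-04,
       -1.94085478e-03, -7.68980527e-06]), 'eef_pos': array([ 0.46465241, -0.00468092,  0.10490096]), 'tool_rot': array([1.79978286e+02, 4.01322917e-03, 9.73414852e+01]), 'ft_force': array([-0.29590498, -0.02878708,  0.15781273]), 'moment': array([ 0.03110155, -0.00388395, -0.04155987]), 'grip_force': 0.0, 'grip_width': 5.581415890481484e-05}
0.083 [297.75691839 489.68565914]
0.105 [296.26166824 440.22760377]
0.16 [292.40888674 312.79001062]
```

View pics/c4.png

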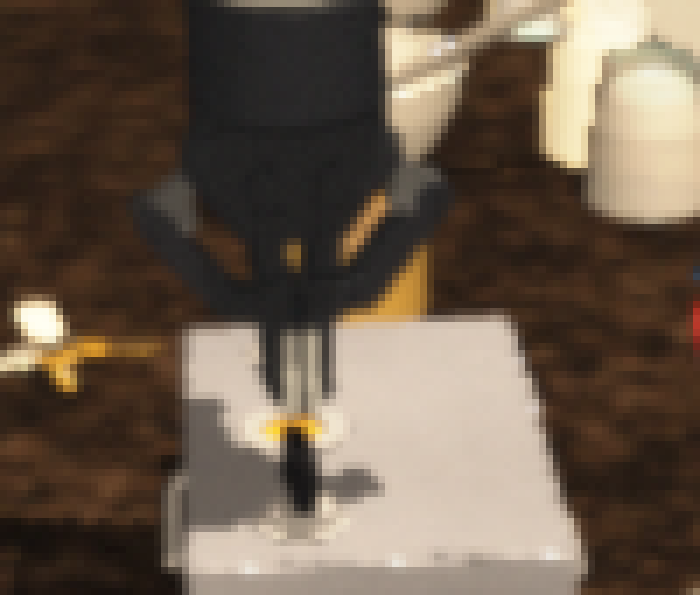

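The side crop shows the shut fingertips at about row 187. A tip at z 0.083 would sit at row 200, so the pads are roughly 4 cm above where I expected. They shut above the wing, whose top is at about row 190. I'll open and descend carefully while watching the force.

Emit:
step_arm(delta_pos=[[0, 0, 0], [0, 0, 0], [0, 0, -0.3], [0, 0, -0.3], [0, 0, -0.3], [0, 0, 0]], turn=[0, 0, 0, 0, 0, 0], fingers=[0.2, 0.2, 0.2, 0.2, 0.2, 0.2])

```text
t: 5.15
eef_pos: [0.4644, -0.0047, 0.0954]
tool_rot: [-180.0, -0.0, 97.3]
ft_force: [0.5, 0.3, 0.7]
grip_width: 0.051
grip_force: 0.0
```

Run:
```python
from h import *
s=imaging.snapshot("side")
c=cv2.resize(s["img"][130:215,195:295],None,fx=7,fy=7,interpolation=cv2.INTER_NEAREST)
save("c5",c)
st=r.get_state();print(st["eef_pos"],st["ft_force"],st["grip_width"])
```

```text
[ 0.46451207 -0.00467427  0.09556048] [ 0.40182555  0.6096073  -0.26943026] 0.051260597298643545
```

View pics/c5.png

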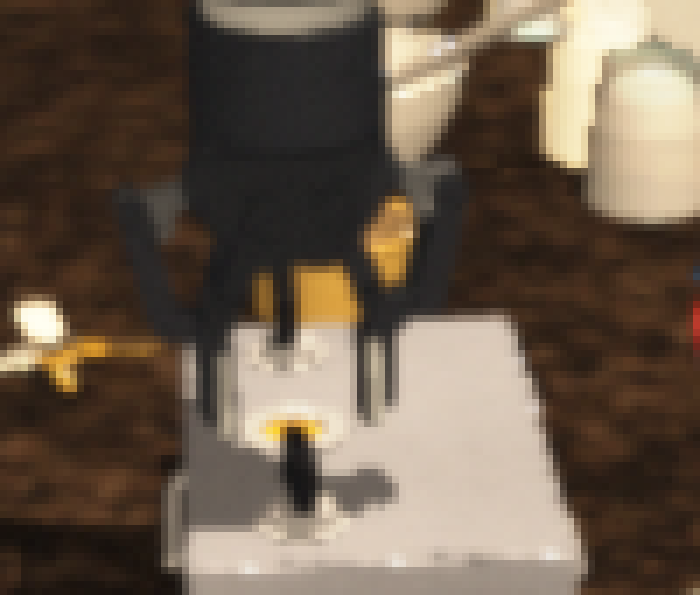

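The open tips are at rows 188–191, so there's still about 3 cm to go. I'll descend slowly and then grip.

Emit:
step_arm(delta_pos=[[0, 0, -0.5], [0, 0, -0.5], [0, 0, -0.3], [0, 0, -0.3], [0, 0, -0.3], [0, 0, -0.3], [0, 0, -0.3], [0, 0, 0]], turn=[0, 0, 0, 0, 0, 0, 0, 0], fingers=[0.2, 0.2, 0.2, 0.2, 0.2, 0.2, 0.2, 0.2])

```text
t: 6.2
eef_pos: [0.4644, -0.0047, 0.0705]
tool_rot: [-180.0, -0.0, 97.3]
ft_force: [-0.4, -0.4, 1.4]
grip_width: 0.0513
grip_force: 0.0
```

Emit:
step_arm(delta_pos=[[0, 0, 0], [0, 0, 0], [0, 0, 0], [0, 0, 0]], turn=[0, 0, 0, 0], fingers=[-0.3, -1, -1, -1])

```text
t: 6.7
eef_pos: [0.4649, -0.0046, 0.071]
tool_rot: [180.0, -0.0, 97.3]
ft_force: [0.3, 0.3, 1.1]
grip_width: 0.0108
grip_force: 34.3
```

Emit:
step_arm(delta_pos=[[0, 0, 0], [0, 0, 0], [0, 0, 0], [0, 0, 0], [0, 0, 0], [0, 0, 0], [0, 0, 0], [0, 0, 0], [0, 0, 0]], turn=[8, 8, 8, 8, 8, 8, 8, 8, 8], fingers=[-1, -1, -1, -1, -1, -1, -1, -1, -1])

```text
t: 7.82
eef_pos: [0.4655, -0.004, 0.071]
tool_rot: [179.9, 0.1, 169.6]
ft_force: [1.9, 2.7, 1.1]
grip_width: 0.0106
grip_force: 34.5
```

```bash
python3 -c "
from h import *
print(r.get_state())"
```

```text
{'t': 7.825, 'joint_pos': array([-1.97074059e+00,  1.72656925e+01,  1.15486677e+02,  1.08802199e-01,
        4.71327721e+01, -8.15950401e+01]), 'joint_velocities': array([-1.97011403e-02, -1.67540076e-02,  7.75327886e-03,  2.54367288e-01,
        4.42050307e-02, -6.29634842e+01]), 'joint_torque': array([ -1.3527853 , -34.5009613 , -16.42770946,  -0.75123724,
         0.49282975,   0.83582936]), 'eef_pos': array([ 0.46554611, -0.00404879,  0.07095692]), 'tool_rot': array([1.79904184e+02, 1.01896435e-01, 1.69550276e+02]), 'ft_force': array([1.85656152, 2.65947111, 1.08854277]), 'moment': array([ 0.47518748, -0.27797107, -0.10560059]), 'grip_force': 34.48542058467865, 'grip_width': 0.010641704422900322}
```

Emit:
step_arm(delta_pos=[[0, 0, 0], [0, 0, 0], [0, 0, 0]], turn=[2, 2, 0], fingers=[-1, -1, -1])

```text
t: 8.2
eef_pos: [0.4655, -0.0041, 0.071]
tool_rot: [179.9, 0.1, 173.2]
ft_force: [4.2, 4.8, 0.8]
grip_width: 0.0107
grip_force: 51.6
```

```bash
python3 -c "
from h import *
s=r.get_state();print(s['moment'],s['tool_rot'],s['eef_pos'])"
```

```text
[ 0.75041113 -0.48451177 -1.04455631] [1.79889028e+02 1.03288039e-01 1.73153640e+02] [ 0.46551156 -0.00408216  0.07100757]
```

Emit:
step_arm(delta_pos=[[0, 0, 0], [0, 0, 0], [0, 0, 2], [0, 0, 3], [0.04, 1.9, 0], [0.04, 1.9, 0], [0.04, 1.9, 0], [0.04, 1.9, 0], [0.04, 1.9, 0], [0.04, 1.9, 0], [0.04, 1.9, 0], [0.04, 1.9, 0], [0.03, 1.8, 0], [0, 0, -2.5]], turn=[0, 0, 0, 0, -9.2, -9.2, -9.2, -9.2, -9.2, -9.2, -9.2, -9.2, -9.2, 0], fingers=[0.2, 0.2, 0.2, 0.2, 0.2, 0.2, 0.2, 0.2, 0.2, 0.2, 0.2, 0.2, 0.2, 0.2])

```text
t: 9.95
eef_pos: [0.4693, 0.1663, 0.0967]
tool_rot: [179.8, -0.0, 90.6]
ft_force: [-0.3, -0.8, -0.8]
grip_width: 0.0511
grip_force: 0.0
```

Emit:
step_arm(delta_pos=[[0, 0, -1], [0, 0, -1], [0, 0, -0.5], [0, 0, 0], [0, 0, 0], [0, 0, 0], [0, 0, 0]], turn=[0, 0, 0, 0, 0, 0, 0], fingers=[0.2, 0.2, 0.2, -0.3, -1, -1, -1])

```text
t: 10.82
eef_pos: [0.4689, 0.1655, 0.0713]
tool_rot: [179.9, -0.0, 90.5]
ft_force: [0.6, -1.0, 1.3]
grip_width: 0.01
grip_force: 34.8
```

Emit:
step_arm(delta_pos=[[0, 0, 0], [0, 0, 0], [0, 0, 0], [0, 0, 0], [0, 0, 0], [0, 0, 0], [0, 0, 0], [0, 0, 0], [0, 0, 0], [0, 0, 0], [0, 0, 0], [0, 0, 0]], turn=[8, 8, 8, 8, 8, 8, 8, 8, 8, 8, 3, 0], fingers=[-1, -1, -1, -1, -1, -1, -1, -1, -1, -1, -1, -1])

```text
t: 12.32
eef_pos: [0.4695, 0.166, 0.0713]
tool_rot: [179.9, 0.2, 173.3]
ft_force: [3.1, 0.4, 1.3]
grip_width: 0.0103
grip_force: 52.4
```

```bash
python3 -c "
from h import *
s=r.get_state();print(s['moment'],s['tool_rot'],s['eef_pos'])"
```

```text
[ 0.14806032 -0.58298794 -1.11260381] [1.79857588e+02 1.59356851e-01 1.73322524e+02] [0.46953136 0.16598514 0.07134679]
```

Emit:
step_arm(delta_pos=[[0, 0, 0], [0, 0, 0], [0, 0, 3], [0, 0, 4], [-0.08, -4.4, 0], [-0.08, -4.4, 0], [-0.08, -4.4, 0], [-0.08, -4.4, 0], [-0.08, -4.4, 0], [-0.08, -4.4, 0], [-0.08, -4.4, 0], [-0.05, -4.2, 0], [0, 0, -3], [0, 0, 0]], turn=[0, 0, 0, 0, 1.1, 1.1, 1.1, 1.1, 1.1, 1.1, 1.1, 1.0, 0, 0], fingers=[0.2, 0.2, 0.2, 0.2, 0.1, 0.1, 0, 0, 0, 0, 0, 0, 0, 0])

```text
t: 14.08
eef_pos: [0.4597, -0.1841, 0.1088]
tool_rot: [179.8, -0.3, -177.8]
ft_force: [-0.5, 0.5, -0.7]
grip_width: 0.0425
grip_force: 0.0
```

Run:
```python
from h import *
S={n:imaging.snapshot(n) for n in("top","side")}
c=lambda n,x0,y0,w,h,k:cv2.resize(S[n]["img"][y0:y0+h,x0:x0+w],None,fx=k,fy=k,interpolation=cv2.INTER_CUBIC)
save("c6",np.hstack([c("side",190,170,90,120,4),c("top",190,160,100,120,4)]))
print(r.get_state()["eef_pos"],(proj(S["side"],[.4634,-.1839,.06])-[190,170])*4)
```

```text
[ 0.46174749 -0.18429755  0.11088311] [207.76734586 284.38741676]
```

View pics/c6.png

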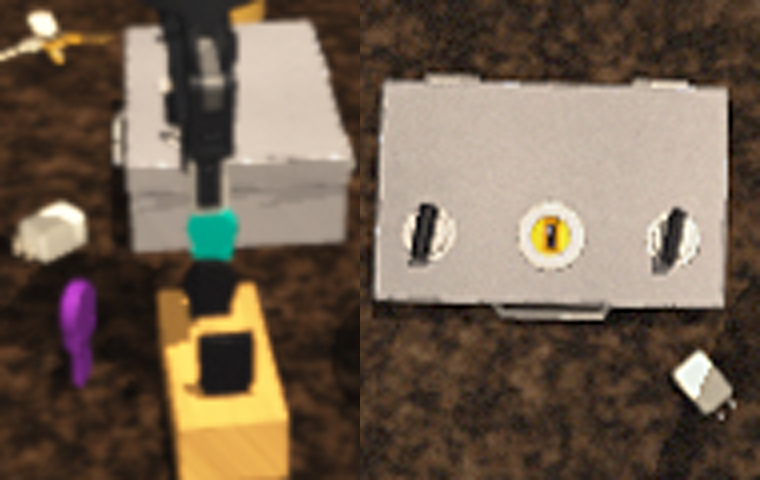

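The crop shows both wings turned about 80°, at crop pixels (425,235) and (672,240). The gripper is over the round-bowed key at side crop (210,285). I'll descend to grip it.

Emit:
step_arm(delta_pos=[[0, 0, -2], [0, 0, -2], [0, 0, -0.7], [0, 0, -0.7], [0, 0, 0]], turn=[0, 0, 0, 0, 0], fingers=[0, 0, 0, 0, 0])

```text
t: 14.8
eef_pos: [0.4622, -0.1846, 0.057]
tool_rot: [-180.0, 0.0, -177.7]
ft_force: [-0.2, -0.9, 0.6]
grip_width: 0.0423
grip_force: 0.0
```

Emit:
step_arm(delta_pos=[[0, 0, -0.4], [0, 0, -0.4], [0, 0, -0.4], [0, 0, -0.4], [0, 0, -0.4], [0, 0, 0]], turn=[0, 0, 0, 0, 0, 0], fingers=[0, 0, 0, 0, 0, 0])

```text
t: 15.55
eef_pos: [0.4617, -0.1846, 0.0363]
tool_rot: [180.0, -0.0, -177.8]
ft_force: [-0.6, 0.1, 0.8]
grip_width: 0.0426
grip_force: 0.0
```

Run:
```python
from h import *
S={n:imaging.snapshot(n) for n in("top","side")}
save("c7",cv2.resize(S["side"]["img"][200:290,200:290],None,fx=6,fy=6,interpolation=cv2.INTER_CUBIC))
st=r.get_state();print(st["eef_pos"],st["ft_force"]);
for z in(.04,.078):print((proj(S["side"],[.4634,-.1839,z])-[200,200])*6)
```

```text
[ 0.46203274 -0.18467696  0.03669574] [ 0.66989723  0.23812289 -0.04545759]
[252.74640058 288.39912366]
[250.64821015 208.2972585 ]
```

View pics/c7.png

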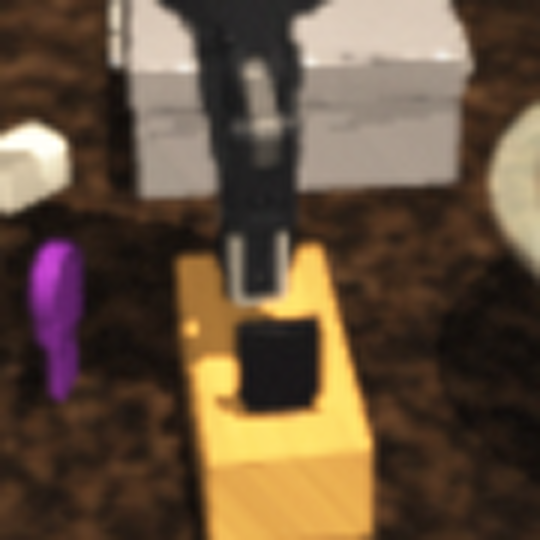

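The near fingertip is at crop row 305, roughly level with the stand top. I'll raise 6 mm, since the pads swing forward as they close, and then grip.

Emit:
step_arm(delta_pos=[[0, 0, 0.6], [0, 0, 0], [0, 0, 0], [0, 0, 0], [0, 0, 0]], turn=[0, 0, 0, 0, 0], fingers=[0, -0.5, -1, -1, -1], squeeze=40)

```text
t: 16.27
eef_pos: [0.4621, -0.1847, 0.0429]
tool_rot: [180.0, 0.0, -177.8]
ft_force: [-0.3, 0.2, 1.4]
grip_width: 0.0087
grip_force: 44.6
```

Emit:
step_arm(delta_pos=[[0, 0, 1.5], [0, 0, 3], [0, 0, 3], [0, 0, 3], [0.07, 3.8, 0], [0.07, 3.8, 0], [0.07, 3.8, 0], [0.06, 3.8, 0], [0.06, 3.8, 0], [0.06, 3.8, 0], [0.06, 3.77, 0], [0, 0, 0], [0, 0, 0], [0, 0, 0]], turn=[0, 0, 0, 0, -0.5, -0.5, -0.5, -0.5, -0.5, -0.5, -0.5, 0, 0, 0], fingers=[-1, -1, -1, -1, -1, -1, -1, -1, -1, -1, -1, -1, -1, -1], squeeze=60)

```text
t: 18.02
eef_pos: [0.4665, 0.0801, 0.1479]
tool_rot: [-180.0, -0.0, 178.7]
ft_force: [0.7, -0.7, -0.2]
grip_width: 0.0083
grip_force: 62.5
```

Run:
```python
from h import *
S={n:imaging.snapshot(n) for n in("top","side")}
save("c8",cv2.resize(S["side"]["img"][130:220,190:290],None,fx=6,fy=6,interpolation=cv2.INTER_CUBIC))
st=r.get_state();print(st["eef_pos"],st["tool_rot"],st["ft_force"],st["grip_width"]);
for z in(.073,.1,.13):print(z,(proj(S["side"],[.4675,.081,z])-[190,130])*6)
print(imaging.landmark_of(S["side"],"key_tip"))
```

```text
[0.46649161 0.08020192 0.14781827] [-1.79997179e+02 -2.99994496e-03  1.78663162e+02] [-0.24046793 -0.00208961 -0.06565321] 0.00829997214637539
0.073 [279.66690446 362.38236044]
0.1 [278.14755402 313.3654896 ]
0.13 [276.42406922 257.76289151]
[{'location': [243.6, 213.0], 'p': 0.72}, {'location': [235.3, 176.3], 'p': 0.63}, {'location': [211.8, 265.8], 'p': 0.57}]
```

View pics/c8.png

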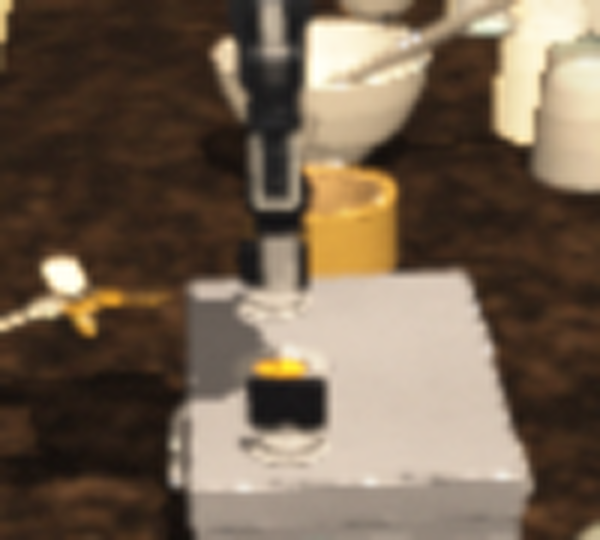

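The key is held upright over the lock. Its blade tip is near side crop (279,287) and the ring is centred near (280,362). I'll lower it to the keyway mouth.

Emit:
step_arm(delta_pos=[[0, 0.08, -1.7], [0, 0, -1.7], [0, 0, -0.4], [0, 0, -0.3], [0, 0, -0.3], [0, 0, -0.3], [0, 0, 0]], turn=[0, 0, 0, 0, 0, 0, 0], fingers=[-1, -1, -1, -1, -1, -1, -1])

```text
t: 19.05
eef_pos: [0.4665, 0.0818, 0.1007]
tool_rot: [180.0, -0.0, 178.7]
ft_force: [0.0, -0.5, -1.3]
grip_width: 0.0087
grip_force: 62.5
```

```bash
python3 -c "
from h import *
s=r.get_state();print(s['moment'],s['ft_force'],s['eef_pos'])"
```

```text
[0.00089848 0.02359671 0.04922492] [ 0.04666369 -0.52277037 -1.34473459] [0.46647429 0.08184969 0.1007051 ]
```

Emit:
step_arm(delta_pos=[[0, 0, -0.2], [0, 0, -0.2], [0, 0, -0.15], [0, 0, -0.15], [0, 0, -0.15], [0, 0, -0.15], [0, 0, -0.15], [0, 0, -0.15]], turn=[0, 0, 6, -6, -6, 6, 6, -6], fingers=[-1, -1, -1, -1, -1, -1, -1, -1])

```text
t: 20.05
eef_pos: [0.4666, 0.0808, 0.0886]
tool_rot: [-179.9, 0.0, 178.7]
ft_force: [-0.5, -4.4, 2.8]
grip_width: 0.0086
grip_force: 63.0
```

```bash
python3 -c "
from h import *
s=r.get_state();print(s['moment'],s['ft_force'],s['eef_pos'])"
```

```text
[-0.93804358  0.09332962 -0.07222432] [-0.47479044 -4.37880941  2.82470543] [0.46658402 0.08079556 0.08863627]
```

Emit:
step_arm(delta_pos=[[0, -0.03, -0.14], [0, 0, -0.14], [0, 0, -0.14], [0, 0, -0.14], [0, 0, -0.14], [0, 0, -0.14], [0, 0, -0.14], [0, 0, -0.14]], turn=[-6, 6, 6, -6, -6, 6, 6, -6], fingers=[-1, -1, -1, -1, -1, -1, -1, -1])

```text
t: 21.05
eef_pos: [0.4661, 0.0813, 0.0767]
tool_rot: [-180.0, -0.0, 178.6]
ft_force: [-0.3, -0.7, 0.4]
grip_width: 0.0084
grip_force: 62.7
```

```bash
python3 -c "
from h import *
s=r.get_state();print(s['moment'],s['ft_force'],s['eef_pos'])"
```

```text
[-0.10925644  0.14535809 -0.07848297] [-0.34148474 -0.65011186  0.41432797] [0.46610289 0.08129902 0.07667227]
```

Nearly home. I'll push on gently, still rocking, until the shoulder seats.

Emit:
step_arm(delta_pos=[[0, 0, -0.07], [0, 0, -0.07], [0, 0, -0.07], [0, 0, -0.07], [0, 0, 0]], turn=[-4, 4, 4, -4, 0], fingers=[-1, -1, -1, -1, -1])

```text
t: 21.68
eef_pos: [0.4661, 0.0813, 0.0735]
tool_rot: [-180.0, -0.1, 178.8]
ft_force: [-1.3, -1.1, -0.7]
grip_width: 0.0086
grip_force: 62.5
```

```bash
python3 -c "
from h import *
s=r.get_state();print(s['moment'],s['ft_force'],s['eef_pos'])"
```

```text
[-0.14321502  0.16818866 -0.06928518] [-1.2852245  -1.13578385 -0.67687992] [0.46608206 0.08133752 0.07350051]
```

Emit:
step_arm(delta_pos=[[0, 0, -0.07], [0, 0, -0.07], [0, 0, -0.07], [0, 0, 0]], turn=[-4, 4, 0, 0], fingers=[-1, -1, -1, -1])

```text
t: 22.18
eef_pos: [0.4664, 0.0814, 0.0729]
tool_rot: [-180.0, 0.0, 178.8]
ft_force: [-2.9, -1.6, 11.1]
grip_width: 0.0089
grip_force: 64.3
```

Emit:
step_arm(delta_pos=[[0, 0, -0.08], [0, 0, 0]], turn=[4, -4], fingers=[-1, -1])

```text
t: 22.42
eef_pos: [0.4665, 0.0814, 0.0728]
tool_rot: [-180.0, 0.0, 178.7]
ft_force: [-5.1, -1.3, 16.9]
grip_width: 0.0085
grip_force: 65.0
```

Run:
```python
from h import *
S={n:imaging.snapshot(n) for n in("top","side")}
save("c9",cv2.resize(S["side"]["img"][140:215,190:290],None,fx=7,fy=7,interpolation=cv2.INTER_CUBIC))
st=r.get_state();print(st["eef_pos"],st["tool_rot"],st["ft_force"],st["moment"],st["grip_width"]);
print((proj(S["side"],[.4675,.081,.073])-[190,140])*7)
```

```text
[0.46648744 0.08138079 0.07278551] [-1.79992070e+02  3.38067008e-02  1.78776294e+02] [-5.68252412 -0.9647831  16.91719582] [-0.32804595  0.94642753 -0.01992108] 0.008641191573538059
[326.2780552  352.77942051]
```

View pics/c9.png

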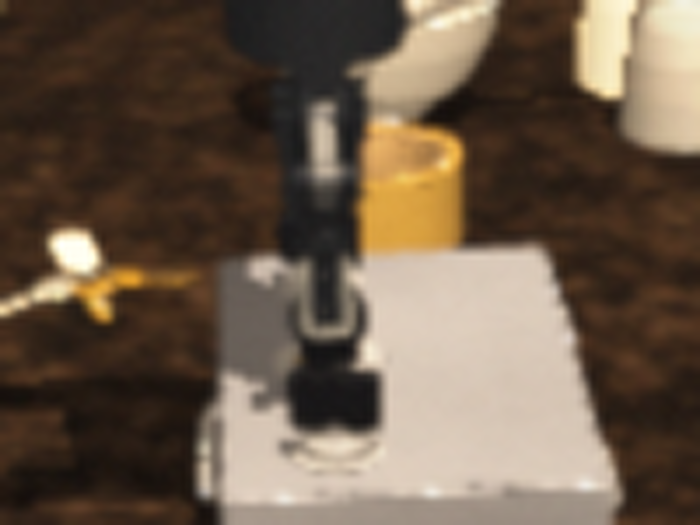

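The key is seated: its bow sits low against the ring at crop (328,345), with a rigid 17 N contact. Now I'll turn it clockwise.

Emit:
step_arm(delta_pos=[[0.02, 0, 0.04], [0, 0, 0], [0, 0, 0], [0, 0, 0], [0, 0, 0], [0, 0, 0], [0, 0, 0], [0, 0, 0], [0, 0, 0], [0, 0, 0], [0, 0, 0], [0, 0, 0]], turn=[-8, -8, -8, -8, -8, -8, -8, -8, -8, -8, -8, 0], fingers=[-1, -1, -1, -1, -1, -1, -1, -1, -1, -1, -1, -1])

```text
t: 24.02
eef_pos: [0.4671, 0.082, 0.0728]
tool_rot: [179.9, -0.0, 90.8]
ft_force: [-2.6, 1.2, 13.1]
grip_width: 0.0085
grip_force: 64.4
```

```bash
python3 -c "
from h import *
s=r.get_state();print(s['moment'],s['ft_force'],s['eef_pos'],s['tool_rot'])"
```

```text
[0.096778   0.70702525 0.08139852] [-2.6130542   1.2388949  13.05695525] [0.46713953 0.08198842 0.07284655] [ 1.79911140e+02 -4.66623729e-02  9.07672889e+01]
```

Emit:
step_arm(delta_pos=[[0, 0, 0], [0, 0, 0], [0, 0, 0], [0, 0, 0]], turn=[-4, -4, -2, 0], fingers=[-1, -1, -1, -1])

```text
t: 24.52
eef_pos: [0.4673, 0.082, 0.0729]
tool_rot: [179.9, -0.1, 80.8]
ft_force: [-2.2, 0.3, 12.3]
grip_width: 0.0084
grip_force: 64.3
```

```bash
python3 -c "
from h import *
s=r.get_state();print(s['moment'],s['ft_force'],s['eef_pos'],s['tool_rot'])"
```

```text
[0.09236791 0.63898713 0.04529759] [-2.2462681   0.30070291 12.26460005] [0.46729949 0.08196841 0.07285385] [ 1.79903100e+02 -5.76941269e-02  8.08157718e+01]
```

Emit:
step_arm(delta_pos=[[0, 0, 0], [0, 0, 0], [0, 0, 0]], turn=[-2, -2, 0], fingers=[-1, -1, -1])

```text
t: 24.9
eef_pos: [0.4673, 0.0819, 0.0728]
tool_rot: [179.9, -0.1, 76.9]
ft_force: [-4.1, 0.3, 11.4]
grip_width: 0.0082
grip_force: 64.4
```

```bash
python3 -c "
from h import *
s=r.get_state();print(s['moment'],s['ft_force'],s['eef_pos'],s['tool_rot'])"
```

```text
[0.05700015 0.63840662 0.32862499] [-4.14331945  0.34345859 11.40366295] [0.46730441 0.08192054 0.07284759] [ 1.79901833e+02 -5.34683041e-02  7.68544546e+01]
```

Emit:
step_arm(delta_pos=[[0, 0, 0], [0, 0, 0], [0, 0, 0], [0, 0, 0]], turn=[-1, 0, 0, 0], fingers=[-1, -1, -1, -1])

```text
t: 25.4
eef_pos: [0.4673, 0.0819, 0.0728]
tool_rot: [179.9, -0.0, 75.9]
ft_force: [-3.0, -0.0, 11.5]
grip_width: 0.0086
grip_force: 64.4
```

```bash
python3 -c "
from h import *
s=r.get_state();print(s['moment'],s['ft_force'],s['eef_pos'],s['tool_rot'],s['grip_force'])
print(r.close_job())"
```

```text
[0.08039203 0.66452128 0.38887258] [-2.96487010e+00 -7.18144217e-05  1.15199867e+01] [0.46731416 0.08189539 0.07284955] [ 1.79899732e+02 -4.88036358e-02  7.58905214e+01] 64.38695669174194
the job is handed in; nothing more can be done
None
```

I turned both bolts to their end stops, pushed the round-bowed key home, turned it clockwise to its stop and handed the job in at about 25 s with the key still gripped and held turned; no verdict came back, so this rests on force readings and pictures.

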